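Hang the keyhole tube bracket and lay the copper tube in it

ROBOT

A 6-joint arm with a two-finger parallel gripper is mounted at the origin on the work surface. World frame = base frame: x ahead of the robot, y to its left, z up, the work surface at z = 0. Lengths are in m, angles in degrees, forces in N, time in s.
With the tool pointing down it reaches from about 0.4 to 0.825 m from the base axis. Payload 7 kg.
Tool frame: the origin (TCP) lies on the centre line of the jaws, within the pads' length; the fingertips stand 11 mm ahead of it and the grasp point (between the pads) lies 8 mm behind it; z points along the fingers, y is the line along which they close (so a half turn about z gives the same grasp; the last joint's range is limited). The gripper opens to 88 mm and grips with 3 to 60 N. Pads are 19 mm wide; open, the fingers measure 130 mm over their backs; the gripper's body (78 mm by 193 mm) begins 47 mm behind the grasp point.
Start: joints at [-48.81, 20.546, 0.682, 0, -70.136, -16.507], TCP at [0.282, -0.613, 0.238] pointing down, gripper open.
Joint ranges: [-176.03, 176.03], [-82.01, 121.73], [-58.28, 71.71], [-173.87, 95.51], [-174.79, -0.11], [-173.66, 173.66]. Speed limits (degrees/s): [136.94, 136.94, 172.46, 180, 180, 180].

INTERFACE

Orientations are given as [roll, pitch, yaw] about the fixed x, y, z axes, in that order (R = Rz(yaw) Ry(pitch) Rx(roll)).
In Python, from plant import r, capture, camera_model, job gives the robot as it stands.
- The arm moves only by the tool drive_tool, never from a script. Its argument "increments" is a list that holds one entry, the list of rows, each a list of 5 numbers: the gripper's target within -1 to 1 (fully open at 1, half-way at 0, shut at -1), then the shift along the tool's x, y, z scaled (see below), then the turn about the tool's z scaled (see below). In form: [[[gripper, tx, ty, tz, roll], ...]]. A call has 1 to 5 rows; each row is the pose to reach, as a shift and turn from the pose commanded when the call began, along the tool's axes at that moment, turning the shorter way round; what a row does not reach only later rows make up. The controller multiplies each number of a shift by 120 mm and each number of a turn by 360 degrees. A row lasts 1/8 s, in which the tool goes at most 62.5 mm and 10.7 degrees, less where a joint would pass 70% of its speed; a pose out of reach is approached as far as the arm can. A call with a number of a shift or a turn outside -1 to 1 is refused whole. A call with a gripper value outside its range is refused whole. The fingers move at their own pace and stop on an object; "squeeze" is the grip in N (left out, the last holds). Time passes only in rows, so rows that repeat a pose let the fingers close. It gives the time, the measured TCP pose, the force, the opening and the grip force at its end, in the units of the state.
- r.get_state(): the state, without advancing time (a new reading comes with each control period).
- capture(name): name is "side" or "top" or "wrist"; returns the picture (420x560x3 uint8, red, green, blue); there is no depth.
- camera_model(name): a dict with "camera_matrix" (3x3 intrinsics, pixels), "rvec" (rotation vector, rad) and "tvec" (3), from world to camera coordinates, as OpenCV has them. Camera axes: x right, y down, z forward; pixel columns grow to the right and rows downward; lengths in m; the calibration is good to about 2 mm. A picture is of the moment at which its call begins: read the wrist's pose just before it. camera_model takes no time and is no camera call; for the wrist camera it gives the pose at the moment of the call.
- job.close_job(): hands the job in; it is judged then, once.
The state is a dict: "time_s": time; "joints": joint angles; "qd": joint speeds; "joint_torque": joint torques, N m; "tcp_pos": TCP position; "eef_rot": TCP orientation; "contact_force": force on the tool from outside, world axes, zero at the start; "moment": the same for the moment, N m; "gripper_width": finger opening in m; "gripper_force": force on a finger pad.
Only numpy, scipy, OpenCV 4.12 (cv2) and the standard library are available. Lean on these libraries where they do the work, as an engineer would, in place of code of your own. Each camera call takes 0.05 s, during which the arm holds its last target. There are 200 camera calls.

TASK

Set up the sloped brazing stand: put the bracket flat on the green panel with the round ends of both keyholes over the brass screw heads, then slide it down the slope until it is fully home on the screws. Then lay the copper tube roughly centred in both forks of the bracket, lowering it right to the bottom of the forks before you let go. Leave the jar, the wrench and the blue knife where they are, and finish with nothing held.

Things in the scene. Friction and masses are not known exactly. Their poses are not given: they have to be found in the camera images.
- panel: Fixed green steel panel, 160 (x) x 200 (y) x 10 mm, on a low stand, sloping 28 degrees from level, its low edge towards the robot. Origin: middle of its top face. x points up the slope, y level across it, z straight out of the face.
- screw_left (a point): Middle of one screw's foot, on the panel's face at x = +10, y = +58 mm of the panel; axes as the panel. The screw stands square out of the face: shank 6 mm diameter, brass head 14 mm diameter, from 8 to 14 mm above the face.
- screw_right (a point): Foot of the other, like screw, on the panel's face at x = +10, y = -58 mm of the panel.
- bracket_grip (a point): Centre of the orange grip rib of the loose bracket (0.3 kg), which starts flat on the bench: aluminium plate 60 (x) x 150 (y) x 5 mm with a red stripe along its +x edge. z points up out of the plate; this point is over the plate's middle, 23.5 mm above its underside. Rib: 16 (x) x 36 (y) mm, 5 to 42 mm above the underside; grip it across x. Mass may vary.
- bracket: Origin: plate's middle, on its underside; axes as bracket_grip. Keyholes at y = -58 and +58 mm: 20 mm opening centred at x = -10, then a 9 mm slot towards +x; the shank is home at x = +10. So, with x up the slope, it goes on with this point 20 mm up-slope of the panel's middle and is home when on it. Heads leave 3 mm of play off the face. It does not slide by its own weight.
- bracket_stripe (a point): Middle of the red stripe on the bracket plate's top, 26 mm from the plate's middle towards +x (the slot side of the keyholes): the edge that belongs up the slope.
- bracket_forks (a point): Midway between the two blue forks, at the level of their groove floors, 46 mm above the plate's underside; axes as bracket_grip. Forks at y = -34 and +34 mm, each 10 mm thick in y; groove along y, 26 mm wide, straight walls 14 mm high, lips flaring out to 22 mm above the floor. The tube's axis lies 11 mm above this floor when seated.
- tube: Loose copper tube, 22 mm outside diameter, 150 mm long, about 0.14 kg. Origin: its centre; y is its axis (ends alike), x and z turn as it rolls. It starts lying level in the notches of the tube rest. Seated in the forks it leans on their lower walls, up to 2 mm off the groove's middle.
- rest: Fixed wooden tube rest. Origin: centre of its underside; y runs along the tube. Base 60 (x) x 130 (y) x 10 mm high; two blocks, each 50 (x) x 14 (y) mm, centred at y = -50 and +50 mm, 44 mm high with a notch 26 mm wide and 14 mm deep. The tube's axis lies 41 mm above the bench; between the blocks it can be gripped from above.
- jar: Bystander: closed jar, 50 mm diameter, 60 mm high. Origin: centre of its underside.
- wrench: Bystander: steel wrench lying flat, 160 mm long along its x. Origin: on its underside.
- knife: Bystander: blue closed knife handle, 20 (x) x 130 (y) x 12 mm, lying flat. Origin: centre of its underside.

How it is judged (in metres and radians):
On the way, in this order (a step that is already met when the one before it is completed fails the run):
1. the bracket lies flat on the panel with both screw heads through the round ends of the keyholes (x of bracket_grip in the frame of panel between 0.01 and 0.027 m and y of bracket_grip in the frame of panel between -0.006 and 0.006 m and z of bracket_grip in the frame of panel between 0.0205 and 0.0275 m and angle between the z axis of bracket_grip and the z axis of panel, either way round below 0.08 rad and x of bracket_stripe in the frame of panel above 0.018 m), for 0.02 s.
2. the bracket has slid down the slope and is home on both screws (x of bracket_grip in the frame of panel between -0.004 and 0.004 m and y of bracket_grip in the frame of panel between -0.004 and 0.004 m and z of bracket_grip in the frame of panel between 0.0205 and 0.027 m and angle between the z axis of bracket_grip and the z axis of panel, either way round below 0.06 rad and angle between the x axis of bracket_grip and the x axis of panel, either way round below 0.06 rad and x of bracket_stripe in the frame of panel above 0.018 m), for 0.2 s.
3. the tube lies at the bottom of both forks while the fingers still hold it (x of tube in the frame of bracket_grip between -0.007 and 0.007 m and y of tube in the frame of bracket_grip between -0.02 and 0.02 m and z of tube in the frame of bracket_grip between 0.0305 and 0.0385 m and angle between the y axis of tube and the y axis of bracket_grip, either way round below 0.08 rad and contact force between the fingers and tube above 0.2 N), for 0.1 s.
At the end, for the whole second after the job is handed in: Bracket flat on the panel (3.5 mm, 3.4 degrees) and home on both screws (4 mm along and across the slope); tube at the bottom of both forks (3 mm in depth, 5 mm across, 4.6 degrees), its middle within 20 mm of the bracket's middle; both at rest (all of step 2 and x of tube in the frame of bracket_grip between -0.005 and 0.005 m and y of tube in the frame of bracket_grip between -0.02 and 0.02 m and z of tube in the frame of bracket_grip between 0.0305 and 0.0365 m and angle between the y axis of tube and the y axis of bracket_grip, either way round below 0.08 rad and linear speed of each of tube, bracket below 0.02 m/s); the robot touches nothing.
It fails at once if the jar is moved by more than 30 mm or tipped (distance of jar from where it was at the start of the episode above 0.03 m or angle between jar's own z axis and vertical above 0.5 rad).
It fails at once if the wrench is moved by more than 30 mm (distance of wrench from where it was at the start of the episode above 0.03 m).
It fails at once if the knife is moved by more than 30 mm (distance of knife from where it was at the start of the episode above 0.03 m).
It also fails if it takes over 62 s, if anything falls off the work surface, if the arm or the gripper's body presses on something with over 40 N, if the wrist force passes 120 N, or if a joint passes its speed limit or range.

## Working session

There is one attempt and no reset: what is moved stays moved. The work goes in short steps, Python scripts to look and compute and a tool call to move; the robot and the scene stay as the last step left them, time stands still between calls to the robot, and variables do not carry over. Pictures are saved under pics/ and viewed, at most 13 in all, crops included, and the job is handed in when it is done.

Besides the shell and the picture viewer there is one more tool, called after "Emit:" as name(argument=value, ...) on one line, values as JSON. drive_tool: Moves the arm, as the interface text tells. Its arguments: {"type":"object","properties":{"increments":{"type":"array"},"squeeze":{"type":"number"}},"required":["increments"]}

```bash
ls; mkdir -p pics
python3 - <<'E'
from plant import r,capture,camera_model
import cv2
for n in ("side","top","wrist"):
    m=camera_model(n); print(n,m)
    cv2.imwrite(f"pics/{n}0.png",cv2.cvtColor(capture(n),cv2.COLOR_RGB2BGR))
print(r.get_state())
E
```

```text
pics
side {'camera_matrix': array([[412.50492487,   0.        , 279.67254554],
       [  0.        , 412.50492487, 212.92206153],
       [  0.        ,   0.        ,   1.        ]]), 'rvec': array([ 0.60541916, -2.60015245,  1.27093464]), 'tvec': array([0.50371988, 0.21545312, 0.81007593])}
top {'camera_matrix': array([[414.14635431,   0.        , 273.71652982],
       [  0.        , 414.14635431, 207.66410755],
       [  0.        ,   0.        ,   1.        ]]), 'rvec': array([ 2.14061408, -2.14893753,  0.14625451]), 'tvec': array([-0.00344143,  0.58096214,  1.07284014])}
wrist {'camera_matrix': array([[302.09183868,   0.        , 281.34134143],
       [  0.        , 302.09183868, 209.78626709],
       [  0.        ,   0.        ,   1.        ]]), 'rvec': array([-1.60790994, -2.51108048, -0.33292045]), 'tvec': array([ 0.67540349, -0.0323531 ,  0.38927285])}
{'time_s': 0.15, 'joints': array([-4.88102735e+01,  2.05828808e+01,  6.45301469e-01, -1.38644303e-02,
       -7.01357868e+01, -1.65074369e+01]), 'qd': array([-0.0324847 , -0.09418378,  0.11774999,  0.03478593,  0.08406781,
       -0.01555685]), 'joint_torque': array([-2.34201752e-04, -5.83274746e+01,  2.93290812e+01,  7.00115070e+00,
        8.82381108e-03, -1.06725965e-04]), 'tcp_pos': array([ 0.28169844, -0.61301504,  0.23682648]), 'eef_rot': array([ 1.79925954e+02, -8.35013256e-03, -1.55322424e+02]), 'contact_force': array([-0.11385997, -0.08600575,  0.1923287 ]), 'moment': array([ 0.03642262,  0.03556424, -0.02844616]), 'gripper_force': 0.0, 'gripper_width': 0.0875829833777117}
```

View pics/top0.png

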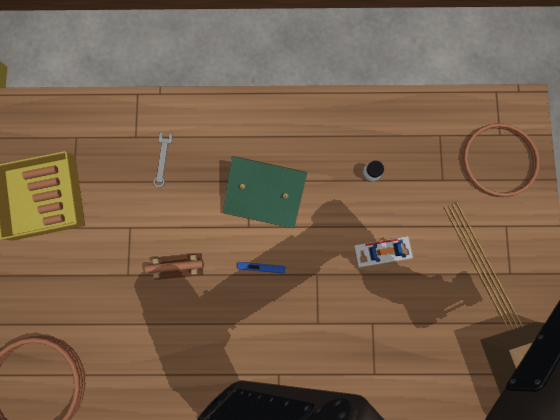

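View pics/side0.png

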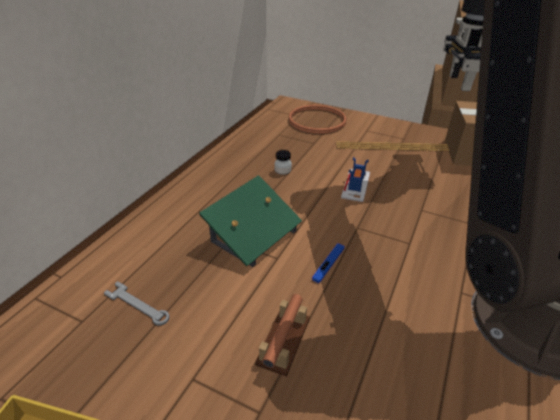

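Top view: bracket at (384,251) with its red stripe at the far side, panel screws at (242,187) and (286,196), tube at (174,266), jar at (374,170), wrench at (162,160) and knife at (260,267). The side view shows the same heads at (235,224) and (268,201).

```bash
cat > h.py <<'E'
import numpy as np, cv2
from plant import r,capture,camera_model
def rays(m,px):
    R=cv2.Rodrigues(m["rvec"])[0]; K=m["camera_matrix"]
    d=np.c_[np.atleast_2d(px).astype(float),np.ones(len(np.atleast_2d(px)))]@np.linalg.inv(K).T@R
    return -R.T@m["tvec"], d
def onz(m,px,z):
    c,d=rays(m,px); return c+d*((z-c[2])/d[:,2])[:,None]
def tri(m1,p1,m2,p2):
    c1,d1=rays(m1,p1); c2,d2=rays(m2,p2); a,b=d1[0],d2[0]
    s=np.linalg.lstsq(np.c_[a,-b],c2-c1,rcond=None)[0]
    q1,q2=c1+a*s[0],c2+b*s[1]; return (q1+q2)/2,np.linalg.norm(q1-q2)
def blobs(im,lo,hi,roi=None,amin=6):
    h=cv2.cvtColor(im,cv2.COLOR_RGB2HSV); k=cv2.inRange(h,np.array(lo),np.array(hi))
    if roi: z=np.zeros_like(k); x0,y0,x1,y1=roi; z[y0:y1,x0:x1]=1; k=k*z
    n,l,s,c=cv2.connectedComponentsWithStats(k)
    return sorted([(int(s[i,4]),c[i].round(1).tolist(),s[i,:4].tolist()) for i in range(1,n) if s[i,4]>=amin],reverse=True),k
E
python3 - <<'E'
from h import *
T=cv2.cvtColor(cv2.imread("pics/top0.png"),cv2.COLOR_BGR2RGB);S=cv2.cvtColor(cv2.imread("pics/side0.png"),cv2.COLOR_BGR2RGB)
mt,ms=camera_model("top"),camera_model("side")
def show(n,*a):
    b,k=blobs(*a); print(n,b[:5]); return b,k
bt,_=show("brassT",T,(12,90,90),(28,255,255),(230,170,300,210))
bs,_=show("brassS",S,(12,90,90),(28,255,255),(215,185,290,240))
for roi,im,n in(((215,150,312,235),T,"T"),((190,170,310,270),S,"S")):
    b,k=show("green"+n,im,(60,90,30),(95,255,255),roi)
    c=max(cv2.findContours(k,0,2)[0],key=cv2.contourArea); print(cv2.approxPolyDP(cv2.convexHull(c),5,True)[:,0].tolist())
rb,k=show("redT",T,(170,120,60),(180,255,255),(350,230,420,275))
show("redT2",T,(0,170,60),(5,255,255),(350,230,420,275))
show("orangeT",T,(6,180,120),(18,255,255),(350,230,420,275))
show("blueT",T,(105,120,40),(130,255,255),(350,230,420,275))
b,k=show("tubeT",T,(0,110,90),(14,255,255),(140,250,210,285))
for bb in bt[:2]:
  for b2 in bs[:2]: print(bb[1],b2[1],tri(mt,bb[1],ms,b2[1]))
E
```

```text
brassT [(22, [242.1, 185.9], [240, 184, 5, 5]), (21, [285.0, 195.0], [283, 193, 5, 5])]
brassS [(235, [282.6, 192.0], [270, 185, 20, 22]), (234, [223.6, 190.2], [215, 185, 26, 17]), (38, [286.2, 236.9], [281, 233, 9, 7]), (28, [234.4, 222.8], [232, 220, 6, 6]), (20, [267.8, 199.2], [266, 197, 5, 5])]
greenT [(4050, [264.0, 192.0], [224, 157, 82, 71])]
[[233, 157], [305, 173], [293, 227], [224, 211]]
greenS [(4381, [250.5, 219.5], [201, 178, 99, 86])]
[[259, 178], [299, 221], [245, 263], [201, 213]]
redT []
redT2 []
orangeT []
blueT [(97, [398.5, 249.2], [394, 241, 12, 16]), (86, [373.7, 253.3], [370, 245, 10, 17])]
tubeT [(1791, [175.2, 266.7], [140, 250, 70, 35])]
[242.1, 185.9] [282.6, 192.0] (array([0.5728054 , 0.05621626, 0.18007473]), np.float64(0.08308477142434226))
[242.1, 185.9] [223.6, 190.2] (array([0.6345877 , 0.07832564, 0.1608207 ]), np.float64(0.03755679589947659))
[285.0, 195.0] [282.6, 192.0] (array([ 0.58954137, -0.03966537,  0.10448829]), np.float64(0.03074514566864871))
[285.0, 195.0] [223.6, 190.2] (array([ 0.65316947, -0.00936677,  0.09832631]), np.float64(0.10731929281584159))
```

View pics/wrist0.png

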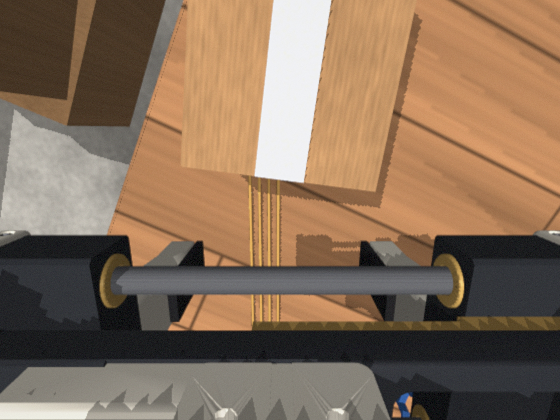

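The wrist view shows the bench and a bundle of rods between the fingers. The bracket is barely visible at bottom right, about (403,405). Next I triangulate the screws, panel corners and forks.

Run:
```python
from h import *
np.set_printoptions(precision=4,suppress=True)
mt,ms=camera_model("top"),camera_model("side")
for a,b in(([242.1,185.9],[234.4,222.8]),([285,195],[267.8,199.2])): print("head",tri(mt,a,ms,b))
Tc=[[233,157],[305,173],[293.5,227],[224,211]];Sc=[[201,213],[259,178],[299,221],[245,263]]
for a,b in zip(Tc,Sc): print("corner",tri(mt,a,ms,b))
T=cv2.cvtColor(cv2.imread("pics/top0.png"),cv2.COLOR_BGR2RGB)
S=cv2.cvtColor(cv2.imread("pics/side0.png"),cv2.COLOR_BGR2RGB)
hsv=cv2.cvtColor(T,cv2.COLOR_RGB2HSV)
print(hsv[241:243,368:384].tolist()); print(hsv[252,382:392].tolist()); print(hsv[266,165:182:4].tolist())
b,k=blobs(S,(105,120,40),(130,255,255),(340,150,375,205)); print(b)
print("forks z.06",onz(mt,[[398.5,249.2],[373.7,253.3]],.06))
# white plate
h=cv2.inRange(hsv,np.array((0,0,110)),np.array((180,70,255)));z=np.zeros_like(h);z[230:275,345:420]=1;h*=z
c=max(cv2.findContours(h,0,2)[0],key=cv2.contourArea);print(cv2.minAreaRect(c))
print("plate c",onz(mt,[cv2.minAreaRect(c)[0]],.005), "reach")
cv2.imwrite("pics/z.png",cv2.hconcat([cv2.resize(cv2.cvtColor(T[225:285,340:430],cv2.COLOR_RGB2BGR),(400,267),interpolation=0),cv2.resize(cv2.cvtColor(T[240:300,130:220],cv2.COLOR_RGB2BGR),(400,267),interpolation=0)]))
```

```text
head (array([0.635 , 0.0773, 0.0752]), np.float64(0.001571519402448231))
head (array([ 0.6096, -0.0355,  0.0755]), np.float64(0.0004172299834160907))
corner (array([0.7076, 0.0999, 0.0934]), np.float64(1.1927632531708505e-05))
corner (array([ 0.6634, -0.0882,  0.09  ]), np.float64(0.0029120632726214865))
corner (array([ 0.5329, -0.0586,  0.0187]), np.float64(0.0045595943303989705))
corner (array([0.5774, 0.1314, 0.0228]), np.float64(0.0051228132836063965))
[[[13, 121, 103], [13, 123, 104], [13, 123, 104], [13, 120, 104], [13, 121, 103], [13, 121, 103], [13, 119, 103], [13, 89, 109], [13, 66, 124], [9, 91, 123], [7, 116, 123], [1, 83, 154], [0, 110, 160], [1, 139, 160], [1, 155, 158], [1, 165, 127]], [[13, 121, 103], [13, 90, 110], [12, 58, 119], [9, 89, 115], [6, 117, 116], [3, 93, 124], [2, 121, 120], [3, 154, 116], [3, 149, 116], [2, 165, 116], [1, 172, 117], [0, 144, 126], [0, 162, 157], [0, 177, 163], [1, 180, 163], [0, 180, 159]]]
[[12, 175, 150], [12, 175, 150], [12, 177, 150], [12, 177, 150], [12, 175, 150], [12, 176, 149], [12, 176, 149], [12, 175, 150], [12, 176, 149], [12, 176, 149]]
[[10, 132, 120], [10, 134, 120], [10, 135, 121], [10, 130, 131], [10, 124, 168]]
[(186, [356.1, 179.5], [349, 165, 16, 26])]
forks z.06 [[ 0.4677 -0.3302  0.06  ]
 [ 0.4573 -0.2653  0.06  ]]
((383.1416320800781, 251.32948303222656), (22.9123592376709, 55.994632720947266), 80.31121826171875)
plate c [[ 0.4643 -0.3042  0.005 ]] reach
```

View pics/z.png

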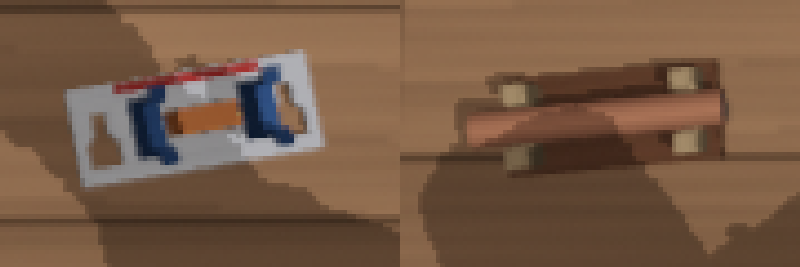

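Zoomed top view: the bracket's red stripe and slot ends face away from the robot, and the tube lies across its rest. Bracket yaw is about +9.4° and panel yaw about −12.9°. Head spacing measures 115.6 mm against the nominal 116.

```bash
cat >> h.py <<'E'
from scipy.spatial.transform import Rotation as Ro
def pose():
    s=r.get_state(); return np.array(s["tcp_pos"]),Ro.from_euler("xyz",s["eef_rot"],degrees=True).as_matrix(),s
def plan(pts):
    """pts: list of (xyz, yaw); prints per-leg numbers in drive units (chained)"""
    p,R,s=pose()
    for t,yaw in pts:
        t=np.array(t); d=R.T@(t-p)/.12; c=s["eef_rot"][2] if 'cy' not in locals() else cy
        dy=(yaw-c+180)%360-180
        print("tool shift",d.round(3).tolist(),"roll",round(-dy/360,4),"rows",max(int(np.ceil(np.linalg.norm(t-p)/.0625)),int(np.ceil(abs(dy)/10.7))))
        p=t; R=Ro.from_euler("xyz",[180,0,yaw],degrees=True).as_matrix(); cy=yaw
E
python3 - <<'E'
from h import *
np.set_printoptions(precision=4,suppress=True)
m=camera_model("wrist");p,R,s=pose()
c,d=rays(m,[[281,210]]); print("cam in tool",R.T@(c-p),"axis",R.T@d[0])
print(R.T@cv2.Rodrigues(m["rvec"])[0].T)
plan([([.39,-.48,.237],-118),([.464,-.37,.237],-80.6)])
E
```

```text
cam in tool [ 0.0694 -0.0009 -0.1472] axis [-0.2611 -0.0019  0.9653]
[[ 0.0011 -0.9655 -0.2604]
 [ 1.      0.0013 -0.0007]
 [ 0.001  -0.2604  0.9655]]
tool shift [-1.283, 0.63, -0.001] roll -0.1037 rows 4
tool shift [-1.099, -0.114, -0.0] roll -0.1039 rows 4
```

Run:
```python
from h import *
plan([([.37,-.53,.237],-130),([.43,-.43,.237],-105),([.464,-.302,.20],-80.6)])
plan([([.39,-.56,.237],-120),([.43,-.44,.237],-80.6),([.464,-.332,.20],-80.6)])
```

```text
tool shift [-0.957, 0.321, -0.001] roll -0.0703 rows 3
tool shift [-0.96, 0.153, 0.0] roll -0.0694 rows 3
tool shift [-1.104, 0.002, 0.308] roll -0.0678 rows 3
tool shift [-1.005, 0.025, -0.002] roll -0.0981 rows 4
tool shift [-1.033, 0.211, 0.0] roll -0.1094 rows 4
tool shift [-0.842, -0.427, 0.308] roll -0.0 rows 2
```

Emit:
drive_tool(increments=[[[1,-0.32,0.107,0,-0.0235],[1,-0.64,0.214,0,-0.047],[1,-0.957,0.321,0,-0.0703]]])

```text
time_s: 0.52
tcp_pos: [0.3707, -0.5294, 0.2372]
eef_rot: [180.0, 0.0, -129.8]
contact_force: [-0.0, 0.1, 0.3]
gripper_width: 0.0877
gripper_force: 0.0
```

Emit:
drive_tool(increments=[[[1,-0.32,0.05,0,-0.023],[1,-0.64,0.1,0,-0.046],[1,-0.96,0.153,0,-0.0694]]])

```text
time_s: 0.9
tcp_pos: [0.4305, -0.4291, 0.2372]
eef_rot: [180.0, 0.0, -104.7]
contact_force: [0.4, -0.1, 0.1]
gripper_width: 0.0876
gripper_force: 0.0
```

Emit:
drive_tool(increments=[[[1,-0.32,0,0,-0.023],[1,-0.64,0,0.1,-0.046],[1,-0.86,0,0.308,-0.0678],[1,-0.86,0,0.308,-0.0678]]])

```text
time_s: 1.4
tcp_pos: [0.4561, -0.3286, 0.1989]
eef_rot: [179.8, 0.1, -80.5]
contact_force: [0.4, -0.4, -0.3]
gripper_width: 0.0874
gripper_force: 0.0
```

Run:
```python
from h import *
p,R,s=pose();m=camera_model("wrist"); im=capture("wrist"); print(p,s["eef_rot"],s["time_s"])
cv2.imwrite("pics/w1.png",cv2.cvtColor(im,cv2.COLOR_RGB2BGR)); np.savez("w1.npz",**m)
for n,lo,hi in(("orange",(7,130,90),(14,255,255)),("red0",(0,150,60),(4,255,255)),("red1",(174,150,60),(180,255,255)),("blue",(105,120,40),(130,255,255))):
    b,k=blobs(im,lo,hi,(190,60,370,330),30); print(n,b[:4])
```

```text
[ 0.45613497 -0.3286415   0.19885761] [ 1.79845900e+02  1.23269087e-01 -8.04569838e+01] 1.4
orange [(176, [360.8, 153.6], [351, 141, 19, 33]), (170, [352.0, 194.4], [340, 178, 30, 34]), (109, [343.9, 220.4], [334, 207, 20, 25]), (96, [268.6, 200.1], [261, 197, 15, 7])]
red0 [(173, [247.1, 223.2], [245, 200, 5, 47]), (49, [245.8, 179.3], [244, 173, 5, 14])]
red1 []
blue [(759, [267.8, 248.6], [245, 236, 45, 28]), (650, [267.1, 187.7], [243, 179, 48, 19])]
```

View pics/w1.png

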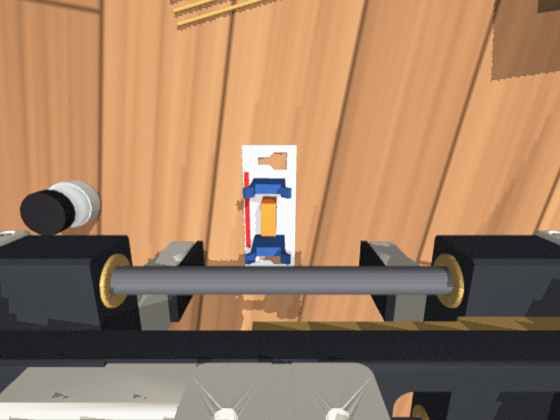

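The bracket is centred between the fingers: rib at about (268,217), stripe along column 247, forks at rows 187 and 248. It is nearly aligned with the tool.

Run:
```python
from h import *
np.set_printoptions(precision=4,suppress=True)
m=dict(np.load("w1.npz")); im=cv2.cvtColor(cv2.imread("pics/w1.png"),cv2.COLOR_BGR2RGB)
b,k=blobs(im,(7,130,90),(22,255,255),(255,192,285,242)); print(b[:3])
c=np.argwhere(k)[:,::-1]
L=[c[c[:,1]==y][:,0].min() for y in range(204,234)];Rr=[c[c[:,1]==y][:,0].max() for y in range(204,234)];print(np.median(L),np.median(Rr))
print("rib top",onz(m,[[(np.median(L)+np.median(Rr))/2,217]],.042), onz(m,[[L[0],210],[Rr[0],210]],.042))
b,w=blobs(im,(0,0,170),(180,40,255),(235,140,300,180)); print(b[:2])
w=np.argwhere(w)[:,::-1]
ys=range(150,176); Lp=[w[w[:,1]==y][:,0].min() for y in ys];Rp=[w[w[:,1]==y][:,0].max()+1 for y in ys]
print("rows",Lp[0],Lp[-1],Rp[0],Rp[-1])
E=onz(m,[[Lp[0],150],[Lp[-1],175],[Rp[0],150],[Rp[-1],175]],.005);print(E)
top=onz(m,[[270,145.5]],.005);print("far edge mid",top)
rd=onz(m,[[246,173],[247.5,246]],.005);print("stripe ends",rd)
f=onz(m,[[267.8,248.6],[267.1,187.7]],.06);print("forks",f,np.degrees(np.arctan2(*(f[1]-f[0])[:2])))
```

```text
[(573, [268.1, 216.2], [261, 197, 15, 39])]
261.0 275.0
rib top [[ 0.467  -0.3073  0.042 ]] [[ 0.4754 -0.3136  0.042 ]
 [ 0.461  -0.316   0.042 ]]
[(1414, [267.9, 161.2], [242, 145, 55, 35])]
rows 242 243 297 296
[[ 0.5073 -0.368   0.005 ]
 [ 0.5025 -0.3405  0.005 ]
 [ 0.4471 -0.3782  0.005 ]
 [ 0.4432 -0.3505  0.005 ]]
far edge mid [[ 0.4774 -0.378   0.005 ]]
stripe ends [[ 0.4994 -0.3434  0.005 ]
 [ 0.4855 -0.256   0.005 ]]
forks [[ 0.4622 -0.2796  0.06  ]
 [ 0.4726 -0.3416  0.06  ]] 170.4502112394598
```

Run:
```python
from h import *
plan([([.466,-.304,.12],-80.5),([.466,-.304,.031],-80.5)])
```

```text
tool shift [-0.2, -0.113, 0.667] roll -0.0002 rows 2
tool shift [0.0, -0.0, 0.742] roll -0.0 rows 2
```

Emit:
drive_tool(increments=[[[1,-0.1,-0.056,0.3,0],[1,-0.2,-0.113,0.667,0],[1,-0.2,-0.113,0.667,0]]])

```text
time_s: 1.82
tcp_pos: [0.4646, -0.3045, 0.1183]
eef_rot: [179.7, 0.1, -80.7]
contact_force: [0.4, -0.5, 1.7]
gripper_width: 0.0878
gripper_force: 0.0
```

Emit:
drive_tool(increments=[[[1,0,0,0.3,0],[1,0,0,0.6,0],[1,0,0,0.742,0],[0,0,0,0.742,0],[-0.5,0,0,0.742,0]]], squeeze=25)

```text
time_s: 2.45
tcp_pos: [0.4676, -0.3057, 0.0333]
eef_rot: [-179.9, -0.1, -80.6]
contact_force: [0.6, -1.0, 0.7]
gripper_width: 0.0732
gripper_force: 0.0
```

Emit:
drive_tool(increments=[[[-1,0,0,0,0],[-1,0,0,0,0],[-1,0,0,0,0],[-1,0,0,0,0]]])

```text
time_s: 2.95
tcp_pos: [0.4664, -0.3047, 0.0317]
eef_rot: [-180.0, -0.0, -80.6]
contact_force: [-0.1, -0.7, -0.5]
gripper_width: 0.0331
gripper_force: 0.0
```

Emit:
drive_tool(increments=[[[-1,0,0,-0.3,0],[-1,0,0,-0.7,0],[-1,0,0,-1,0]]])

```text
time_s: 3.32
tcp_pos: [0.4666, -0.3049, 0.1535]
eef_rot: [-179.9, -0.0, -80.6]
contact_force: [0.6, -0.3, 0.2]
gripper_width: 0.0035
gripper_force: 0.0
```

The fingers take about 1 s to close and missed the rib. I'll reopen and check the bracket.

Emit:
drive_tool(increments=[[[1,0,0,0,0],[1,0,0,0,0],[1,0,0,0,0],[1,0,0,0,0],[1,0,0,0,0]]])

```text
time_s: 3.95
tcp_pos: [0.4661, -0.3047, 0.1509]
eef_rot: [179.9, 0.0, -80.6]
contact_force: [0.6, -0.6, 0.1]
gripper_width: 0.0482
gripper_force: 0.0
```

Emit:
drive_tool(increments=[[[1,0,0,0,0],[1,0,0,0,0],[1,0,0,0,0],[1,0,0,0,0]]])

```text
time_s: 4.45
tcp_pos: [0.4663, -0.3048, 0.1516]
eef_rot: [-180.0, -0.0, -80.6]
contact_force: [-0.4, 0.3, 0.3]
gripper_width: 0.0857
gripper_force: 0.0
```

Run:
```python
from h import *
np.set_printoptions(precision=4,suppress=True)
m=camera_model("wrist"); im=capture("wrist"); p,R,s=pose(); print(p,s["gripper_width"])
cv2.imwrite("pics/w2.png",cv2.cvtColor(im,cv2.COLOR_RGB2BGR))
b,k=blobs(im,(7,130,90),(22,255,255),(245,180,310,270)); print(b[:3])
b,k2=blobs(im,(105,120,40),(130,255,255),(190,60,370,330),30); print(b[:3])
b,k2=blobs(im,(0,150,60),(4,255,255),(190,60,370,330),30); print(b[:3])
t=capture("top");cv2.imwrite("pics/t2.png",cv2.cvtColor(t,cv2.COLOR_RGB2BGR))
```

```text
[ 0.4663 -0.3048  0.1516] 0.08656616694188826
[(784, [281.5, 208.4], [273, 186, 18, 46]), (11, [292.5, 258.5], [289, 257, 7, 4]), (11, [285.1, 258.0], [282, 257, 6, 4])]
[(1081, [281.5, 246.7], [255, 231, 54, 35]), (842, [281.4, 173.8], [253, 165, 58, 20])]
[(253, [255.8, 214.8], [253, 186, 6, 59]), (62, [254.7, 163.9], [253, 157, 5, 14])]
```

View pics/w2.png

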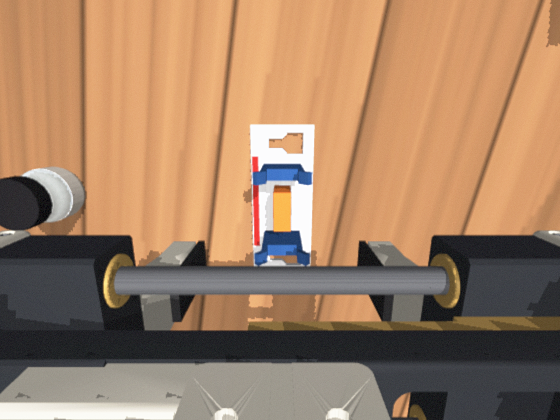

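The bracket is undisturbed and centred: rib at (281.5,208), the tool axis column.

Emit:
drive_tool(increments=[[[0.6,0,0,0.4,0],[0.3,0,0,0.8,0],[-1,0,0,1,0],[-1,0,0,1,0],[-1,0,0,1,0]]], squeeze=25)

```text
time_s: 5.18
tcp_pos: [0.4672, -0.305, 0.0326]
eef_rot: [-179.9, -0.0, -80.6]
contact_force: [0.2, 0.4, 1.2]
gripper_width: 0.0432
gripper_force: 0.0
```

Emit:
drive_tool(increments=[[[-1,0,0,0,0],[-1,0,0,0,0],[-1,0,0,0,0],[-1,0,0,0,0],[-1,0,0,0,0]]])

```text
time_s: 5.8
tcp_pos: [0.4665, -0.3049, 0.0322]
eef_rot: [-180.0, -0.0, -80.6]
contact_force: [-1.8, 1.9, 6.8]
gripper_width: 0.0158
gripper_force: 25.0
```

Emit:
drive_tool(increments=[[[-1,0,0,0,0],[-1,0,0,0,0]]])

```text
time_s: 6.05
tcp_pos: [0.4665, -0.3048, 0.0322]
eef_rot: [-180.0, -0.0, -80.6]
contact_force: [-1.4, 1.1, 6.9]
gripper_width: 0.016
gripper_force: 25.0
```

Run:
```python
from h import *
plan([([.467,-.304,.15],-80.6),([.51,-.2,.18],-80.6),([.57,-.1,.18],-91),([.6588,.0,.18],-102.9),([.6588,.0126,.134],-102.9)])
```

```text
tool shift [-0.006, -0.005, -0.981] roll -0.0 rows 2
tool shift [-0.797, -0.495, -0.25] roll -0.0 rows 2
tool shift [-0.74, -0.629, -0.0] roll 0.0289 rows 2
tool shift [-0.846, -0.725, -0.0] roll 0.0331 rows 3
tool shift [-0.102, 0.023, 0.383] roll -0.0 rows 1
```

Emit:
drive_tool(increments=[[[-1,0,0,-0.2,0],[-1,0,0,-0.6,0],[-1,0,0,-0.98,0]]])

```text
time_s: 6.42
tcp_pos: [0.4656, -0.3044, 0.1497]
eef_rot: [179.9, 0.1, -80.6]
contact_force: [1.8, -0.1, -5.1]
gripper_width: 0.0161
gripper_force: 25.0
```

Emit:
drive_tool(increments=[[[-1,-0.25,-0.15,-0.1,0],[-1,-0.55,-0.33,-0.2,0],[-1,-0.8,-0.495,-0.25,0]]])

```text
time_s: 6.8
tcp_pos: [0.5092, -0.199, 0.1794]
eef_rot: [-180.0, 0.0, -80.6]
contact_force: [1.4, -0.2, -4.2]
gripper_width: 0.0157
gripper_force: 25.0
```

Emit:
drive_tool(increments=[[[-1,-0.25,-0.2,0,0.01],[-1,-0.5,-0.42,0,0.02],[-1,-0.74,-0.63,0,0.0289]]])

```text
time_s: 7.18
tcp_pos: [0.5693, -0.0991, 0.1785]
eef_rot: [179.9, 0.0, -91.1]
contact_force: [1.2, -0.4, -4.4]
gripper_width: 0.0164
gripper_force: 25.0
```

Emit:
drive_tool(increments=[[[-1,-0.25,-0.2,0,0.01],[-1,-0.5,-0.42,0,0.02],[-1,-0.75,-0.64,0,0.0331],[-1,-0.846,-0.725,0,0.0331],[-1,-0.846,-0.725,0,0.0331]]])

```text
time_s: 7.8
tcp_pos: [0.6579, 0.0002, 0.1778]
eef_rot: [179.9, -0.0, -102.8]
contact_force: [0.6, -1.3, -4.1]
gripper_width: 0.0157
gripper_force: 25.0
```

Run:
```python
from h import *
plan([([.6588,.0126,.134],-102.9)])
cv2.imwrite("pics/t3.png",cv2.cvtColor(capture("side"),cv2.COLOR_RGB2BGR))
```

```text
tool shift [-0.102, 0.015, 0.365] roll 0.0001 rows 1
```

Emit:
drive_tool(increments=[[[-1,-0.102,0.015,0.2,0],[-1,-0.102,0.015,0.365,0],[-1,-0.102,0.015,0.365,0]]])

```text
time_s: 8.22
tcp_pos: [0.6572, 0.0108, 0.1337]
eef_rot: [179.8, -0.1, -103.0]
contact_force: [0.6, -0.3, -3.6]
gripper_width: 0.0159
gripper_force: 25.0
```

Emit:
drive_tool(increments=[[[-1,0,0,0.025,0],[-1,0,0,0.025,0]]])

```text
time_s: 8.48
tcp_pos: [0.6594, 0.0115, 0.1332]
eef_rot: [-179.9, 0.0, -103.0]
contact_force: [-0.2, -0.3, -3.0]
gripper_width: 0.0154
gripper_force: 25.0
```

Emit:
drive_tool(increments=[[[-1,0,0,0.017,0],[-1,0,0,0.017,0]]])

```text
time_s: 8.72
tcp_pos: [0.6596, 0.0118, 0.1316]
eef_rot: [-179.9, 0.0, -102.9]
contact_force: [-2.6, 0.5, 4.1]
gripper_width: 0.0158
gripper_force: 25.0
```

Emit:
drive_tool(increments=[[[-1,0,0,0.012,0],[-1,0,0,0.012,0]]])

```text
time_s: 8.98
tcp_pos: [0.6596, 0.0118, 0.1314]
eef_rot: [-179.9, 0.0, -102.9]
contact_force: [-7.1, -0.4, 12.7]
gripper_width: 0.0159
gripper_force: 25.0
```

Emit:
drive_tool(increments=[[[-1,0,0,-0.01,0],[-0.55,0,0,-0.01,0],[-0.5,0,0,-0.01,0],[-0.45,0,0,-0.01,0],[-0.4,0,0,-0.01,0]]])

```text
time_s: 9.6
tcp_pos: [0.659, 0.0119, 0.1297]
eef_rot: [180.0, -0.0, -102.9]
contact_force: [-1.8, 0.5, -1.3]
gripper_width: 0.0255
gripper_force: 0.8
```

Emit:
drive_tool(increments=[[[-0.35,0,0,0,0],[-0.3,0,0,0,0],[-0.25,0,0,0,0],[-0.2,0,0,0,0],[-0.1,0,0,0,0]]])

```text
time_s: 10.22
tcp_pos: [0.6591, 0.0119, 0.13]
eef_rot: [180.0, 0.0, -102.9]
contact_force: [-2.5, -0.4, -1.9]
gripper_width: 0.0384
gripper_force: 1.0
```

Run:
```python
from h import *
im=capture("side"); cv2.imwrite("pics/s4.png",cv2.resize(cv2.cvtColor(im[130:290,160:360],cv2.COLOR_RGB2BGR),(800,600)[:1]+(600,) if 0 else (750,600)))
```

```text
(no output)
```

View pics/s4.png

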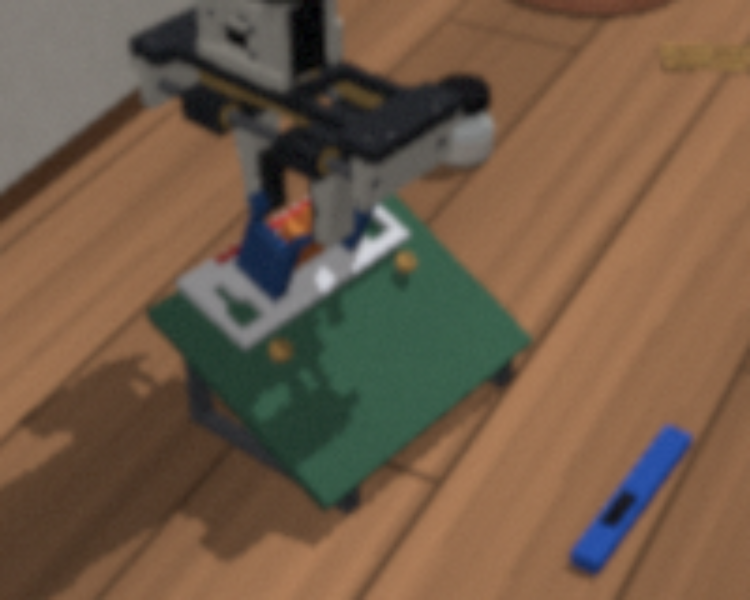

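The bracket lies flat on the panel just up-slope of both screw heads, with keyholes, stripe and forks the right way round. I'll open, rise and turn for a fork grip.

Emit:
drive_tool(increments=[[[0.2,0,0,0,0],[0.2,0,0,0,0],[0.4,0,0,-0.2,0],[0.8,0,0,-0.5,0],[1,0,0,-0.75,0]]])

```text
time_s: 10.9
tcp_pos: [0.66, 0.0118, 0.222]
eef_rot: [-179.9, 0.0, -102.9]
contact_force: [-0.0, -0.2, 0.8]
gripper_width: 0.0756
gripper_force: 0.0
```

Emit:
drive_tool(increments=[[[1,0,0,0,0.029],[1,0,0,0,0.058],[1,0,0,0,0.087],[1,0,0,0,0.116],[1,0,0,0,0.125]]])

```text
time_s: 11.52
tcp_pos: [0.6598, 0.0118, 0.2206]
eef_rot: [-180.0, 0.1, -148.1]
contact_force: [-0.2, -0.9, 0.7]
gripper_width: 0.0878
gripper_force: 0.0
```

Emit:
drive_tool(increments=[[[1,0,0,0,0.029],[1,0,0,0,0.058],[1,0,0,0,0.087],[1,0,0,0,0.116],[1,0,0,0,0.125]]])

```text
time_s: 12.15
tcp_pos: [0.6598, 0.0119, 0.2206]
eef_rot: [180.0, 0.1, 166.9]
contact_force: [-0.8, 0.3, 0.8]
gripper_width: 0.0875
gripper_force: 0.0
```

Run:
```python
from h import *
np.set_printoptions(precision=4,suppress=True)
p,R,s=pose();m=camera_model("wrist"); im=capture("wrist"); print(p,s["eef_rot"])
cv2.imwrite("pics/w5.png",cv2.cvtColor(im,cv2.COLOR_RGB2BGR));np.savez("w5.npz",**m)
plan([([.642,.016,.21],167.1)])
```

```text
[0.6598 0.0119 0.2206] [179.9772   0.088  166.8594]
tool shift [0.152, -0.0, 0.088] roll -0.0009 rows 1
```

View pics/w5.png

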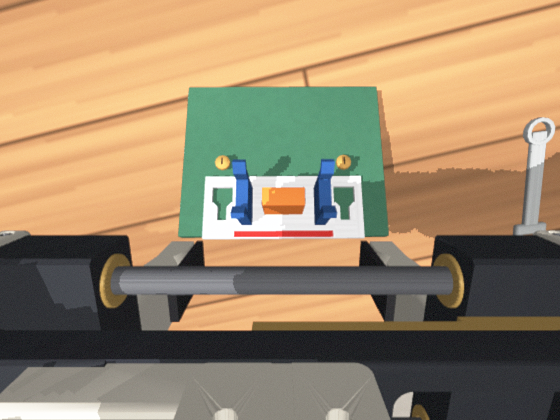

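The view from down-slope shows the bracket flat and square on the panel: screw heads at (222,162) and (344,162), rib at (284,200), stripe on row 234. The lower plate edge is just clear of the heads.

```bash
cat >> h.py <<'E'
def pframe(C,yaw,a=28):
    return np.array(C),Ro.from_euler("zy",[yaw,0],degrees=True).as_matrix()@Ro.from_euler("y",-a,degrees=True).as_matrix()
def onn(m,px,C,P,n):
    "pixels -> panel coords at height n over the face"
    c,d=rays(m,px); c=P.T@(c-C); d=d@P; return c+d*((n-c[2])/d[:,2])[:,None]
E
python3 - <<'E'
from h import *
np.set_printoptions(precision=4,suppress=True)
m=dict(np.load("w5.npz")); im=cv2.cvtColor(cv2.imread("pics/w5.png"),cv2.COLOR_BGR2RGB)
bh,_=blobs(im,(12,110,90),(28,255,255),(205,150,360,172)); print(bh[:3])
h=sorted([b[1] for b in bh[:2]])
b,k=blobs(im,(60,90,30),(95,255,255),(170,75,400,240)); c=max(cv2.findContours(k,0,2)[0],key=cv2.contourArea); q=cv2.approxPolyDP(cv2.convexHull(c),8,True)[:,0];print(q.tolist())
_,w=blobs(im,(0,0,140),(180,60,255),(198,172,370,242)); w=np.argwhere(w)[:,::-1]
L=[(w[w[:,1]==y][:,0].min(),w[w[:,1]==y][:,0].max()+1) for y in(185,228)]
tops=[w[w[:,0]==x][:,1].min() for x in(212,260,300,355)];print(L,tops)
o,_=blobs(im,(7,130,90),(22,255,255),(255,180,312,220));print(o[:2])
for z in(.056,.058,.060,.062,.064):
    C,P=pframe([.620,.0215,z],-12.9)
    H=onn(m,h,C,P,.013); print(z,"heads",H.ravel(),"sp",np.linalg.norm(H[0]-H[1]))
    print("  corners",onn(m,q,C,P,0)[:,:2].ravel())
C,P=pframe([.620,.0215,.060],-12.9)
print("plate LR",onn(m,[[L[0][0],185],[L[0][1],185],[L[1][0],228],[L[1][1],228]],C,P,.005)[:,:2])
print("low edge",onn(m,[[212,tops[0]],[260,tops[1]],[300,tops[2]],[355,tops[3]]],C,P,.005)[:,:2])
print("stripe",onn(m,[[234,234],[333,234]],C,P,.005)[:,:2], "rib",onn(m,[[284,197]],C,P,.042))
E
```

```text
[(167, [222.2, 162.2], [215, 155, 15, 15]), (165, [343.1, 161.7], [336, 155, 15, 14])]
[[375, 88], [387, 234], [179, 235], [190, 88]]
[(np.int64(204), np.int64(362)), (np.int64(202), np.int64(365))] [np.int64(176), np.int64(176), np.int64(176), np.int64(175)]
[(1085, [282.9, 200.2], [262, 188, 43, 26])]
0.056 heads [ 0.0114 -0.0582  0.013   0.0112  0.059   0.013 ] sp 0.1172806426201528
  corners [-0.0783  0.1002  0.0801  0.1005  0.0805 -0.0995 -0.0791 -0.0992]
0.058 heads [ 0.0111 -0.0579  0.013   0.011   0.0587  0.013 ] sp 0.11652897445059224
  corners [-0.078   0.0996  0.0794  0.0999  0.0798 -0.0989 -0.0788 -0.0986]
0.06 heads [ 0.0109 -0.0575  0.013   0.0108  0.0583  0.013 ] sp 0.11577730628103171
  corners [-0.0777  0.099   0.0787  0.0993  0.0791 -0.0983 -0.0785 -0.098 ]
0.062 heads [ 0.0107 -0.0571  0.013   0.0105  0.0579  0.013 ] sp 0.11502563811147117
  corners [-0.0774  0.0984  0.078   0.0986  0.0784 -0.0977 -0.0782 -0.0974]
0.064 heads [ 0.0104 -0.0568  0.013   0.0103  0.0575  0.013 ] sp 0.11427396994191062
  corners [-0.0772  0.0978  0.0774  0.098   0.0778 -0.0971 -0.0779 -0.0968]
plate LR [[ 0.0311 -0.0759]
 [ 0.0316  0.0771]
 [ 0.0733 -0.0755]
 [ 0.0737  0.0774]]
low edge [[ 0.022  -0.0686]
 [ 0.0221 -0.0217]
 [ 0.0223  0.0173]
 [ 0.0214  0.0709]]
stripe [[ 0.079  -0.0452]
 [ 0.0793  0.0472]] rib [[0.0535 0.0013 0.042 ]]
```

```bash
cat >> h.py <<'E'
C0,P0=pframe([.6208,.0216,.059],-12.9)
def tcp_for(x,n,y=0.0):
    "TCP (tool down) with grasp point at panel coords"
    return C0+P0@np.array([x,y,n])-np.array([0,0,.008])
E
python3 - <<'E'
from h import *
t=tcp_for(.0515,.040,.0004); print(t)
plan([(t+[0,0,.055],167.1),(t,167.1)])
E
```

```text
[0.64690854 0.0160307  0.11049569]
tool shift [0.113, 0.009, 0.459] roll -0.0009 rows 1
tool shift [-0.0, -0.0, 0.458] roll -0.0 rows 1
```

Emit:
drive_tool(increments=[[[1,0.113,0.009,0.25,-0.0009],[1,0.113,0.009,0.459,-0.0009],[1,0.113,0.009,0.459,-0.0009]]])

```text
time_s: 12.58
tcp_pos: [0.6454, 0.0157, 0.1635]
eef_rot: [-179.9, -0.1, 167.4]
contact_force: [0.2, -0.5, 0.6]
gripper_width: 0.0877
gripper_force: 0.0
```

Emit:
drive_tool(increments=[[[1,0,0,0.15,0],[1,0,0,0.3,0],[1,0,0,0.458,0],[1,0,0,0.458,0]]])

```text
time_s: 13.08
tcp_pos: [0.6451, 0.0156, 0.108]
eef_rot: [-179.9, -0.2, 167.4]
contact_force: [-0.6, -0.4, 1.0]
gripper_width: 0.088
gripper_force: 0.0
```

Emit:
drive_tool(increments=[[[-1,0,0,0,0],[-1,0,0,0,0],[-1,0,0,0,0],[-1,0,0,0,0]]], squeeze=35)

```text
time_s: 13.58
tcp_pos: [0.6465, 0.0161, 0.1105]
eef_rot: [180.0, 0.0, 167.4]
contact_force: [-0.7, 1.0, 1.1]
gripper_width: 0.078
gripper_force: 35.0
```

Emit:
drive_tool(increments=[[[-1,0.03,0,-0.055,0],[-1,0.086,0,-0.162,0],[-1,0.086,0,-0.162,0]]])

```text
time_s: 13.95
tcp_pos: [0.6364, 0.0185, 0.1311]
eef_rot: [179.9, 0.1, 167.4]
contact_force: [-0.3, 0.6, -3.7]
gripper_width: 0.0778
gripper_force: 35.0
```

Emit:
drive_tool(increments=[[[-1,0.12,0,0.06,0],[-1,0.232,0,0.123,0],[-1,0.232,0,0.123,0],[-1,0.232,0,0.123,0]]])

```text
time_s: 14.45
tcp_pos: [0.6096, 0.0244, 0.1151]
eef_rot: [180.0, 0.1, 167.4]
contact_force: [-0.1, 0.1, -3.0]
gripper_width: 0.0779
gripper_force: 35.0
```

Run:
```python
from h import *
np.set_printoptions(precision=4,suppress=True)
p,R,s=pose();m=camera_model("wrist"); im=capture("wrist"); print(p,s["eef_rot"])
cv2.imwrite("pics/w6.png",cv2.cvtColor(im,cv2.COLOR_RGB2BGR));np.savez("w6.npz",**m)
g=P0.T@(p+[0,0,.008]-C0); print("grasp in panel",g)
b,k=blobs(im,(12,110,90),(28,255,255),(190,100,380,235));print(b[:4])
print("heads",[onn(m,[x[1]],C0,P0,.014)[0] for x in b[:4]])
o,_=blobs(im,(170,150,60),(180,255,255),(190,100,380,300));print(o[:2])
o,_=blobs(im,(0,150,60),(4,255,255),(190,100,380,300));print(o[:2])
o,_=blobs(im,(105,120,40),(130,255,255),(190,100,380,300));print(o[:2])
```

```text
[0.6096 0.0244 0.1151] [179.9852   0.0541 167.4104]
grasp in panel [0.02   0.0002 0.062 ]
[(3581, [303.2, 123.3], [190, 100, 190, 41]), (364, [208.6, 104.2], [190, 100, 55, 15])]
heads [array([-0.0876,  0.0154,  0.014 ]), array([-0.1028, -0.0553,  0.014 ])]
[]
[]
[(1485, [351.9, 242.7], [330, 217, 45, 49]), (1471, [211.1, 242.6], [190, 216, 44, 50])]
```

View pics/w6.png

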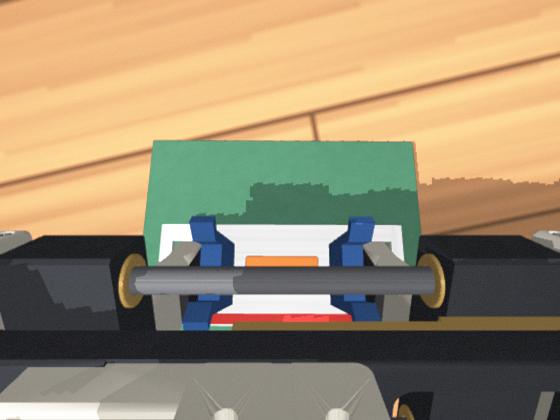

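The bracket is held over the heads, still parallel to the panel, with its low edge on row 225 and the heads hidden beneath it. I'll lower it along the normal.

Emit:
drive_tool(increments=[[[-1,-0.023,0,0.044,0],[-1,-0.047,0,0.088,0],[-1,-0.047,0,0.088,0]]])

```text
time_s: 14.88
tcp_pos: [0.6144, 0.0228, 0.1032]
eef_rot: [-180.0, -0.1, 167.4]
contact_force: [-0.3, -0.1, -3.6]
gripper_width: 0.0775
gripper_force: 35.0
```

Emit:
drive_tool(increments=[[[-1,-0.012,0,0.022,0],[-1,-0.02,0,0.037,0],[-1,-0.02,0,0.037,0]]])

```text
time_s: 15.25
tcp_pos: [0.6168, 0.0225, 0.0995]
eef_rot: [-180.0, -0.0, 167.4]
contact_force: [-0.1, 0.2, -3.4]
gripper_width: 0.0779
gripper_force: 35.0
```

Emit:
drive_tool(increments=[[[-1,-0.008,0,0.015,0],[-1,-0.016,0,0.03,0],[-1,-0.016,0,0.03,0]]])

```text
time_s: 15.62
tcp_pos: [0.6186, 0.0221, 0.0959]
eef_rot: [-180.0, -0.0, 167.4]
contact_force: [0.0, 0.6, -4.8]
gripper_width: 0.0777
gripper_force: 35.0
```

Run:
```python
from h import *
np.set_printoptions(precision=4,suppress=True)
p,R,s=pose(); print("grasp in panel",P0.T@(p+[0,0,.008]-C0),s["contact_force"],s["eef_rot"])
```

```text
grasp in panel [ 0.0191 -0.      0.0407] [ 0.0047  0.598  -4.8314] [-179.9932   -0.0155  167.3822]
```

Emit:
drive_tool(increments=[[[-1,0.04,0,0.021,0],[-1,0.08,0,0.042,0],[-1,0.115,0,0.061,0],[-1,0.132,0,0.07,0],[-1,0.132,0,0.07,0]]])

```text
time_s: 16.25
tcp_pos: [0.6032, 0.0256, 0.0877]
eef_rot: [180.0, 0.0, 167.4]
contact_force: [-0.6, 0.2, -3.7]
gripper_width: 0.0778
gripper_force: 35.0
```

Emit:
drive_tool(increments=[[[-1,0.007,0,0.004,0],[-1,0.007,0,0.004,0]]])

```text
time_s: 16.5
tcp_pos: [0.6025, 0.0257, 0.0872]
eef_rot: [180.0, 0.0, 167.4]
contact_force: [-0.2, -0.3, -4.4]
gripper_width: 0.0778
gripper_force: 35.0
```

Emit:
drive_tool(increments=[[[-1,0.007,0,0.004,0],[-1,0.007,0,0.004,0]]])

```text
time_s: 16.75
tcp_pos: [0.6015, 0.0259, 0.0867]
eef_rot: [-180.0, -0.0, 167.4]
contact_force: [0.6, -0.3, -4.3]
gripper_width: 0.0778
gripper_force: 35.0
```

Run:
```python
from h import *
np.set_printoptions(precision=4,suppress=True)
p,R,s=pose(); print("grasp in panel",P0.T@(p+[0,0,.008]-C0),"force",P0.T@s["contact_force"])
```

```text
grasp in panel [-0.0007 -0.0001  0.0408] force [-1.4898 -0.1172 -4.1249]
```

Emit:
drive_tool(increments=[[[-1,0.007,0,0.004,0],[-1,0.007,0,0.004,0]]])

```text
time_s: 17.0
tcp_pos: [0.6012, 0.026, 0.0865]
eef_rot: [180.0, 0.1, 167.4]
contact_force: [2.2, -0.4, -3.4]
gripper_width: 0.078
gripper_force: 35.0
```

Emit:
drive_tool(increments=[[[-1,0.006,0,0.003,0],[-1,0.006,0,0.003,0]]])

```text
time_s: 17.25
tcp_pos: [0.6011, 0.0261, 0.0865]
eef_rot: [180.0, 0.1, 167.4]
contact_force: [4.2, -2.4, -2.3]
gripper_width: 0.0779
gripper_force: 35.0
```

Emit:
drive_tool(increments=[[[-1,-0.003,0,0.005,0],[-1,-0.003,0,0.005,0]]])

```text
time_s: 17.5
tcp_pos: [0.6014, 0.0263, 0.086]
eef_rot: [180.0, 0.1, 167.4]
contact_force: [3.8, -1.7, 1.7]
gripper_width: 0.078
gripper_force: 35.0
```

Run:
```python
from h import *
np.set_printoptions(precision=4,suppress=True)
p,R,s=pose(); print("grasp in panel",P0.T@(p+[0,0,.008]-C0),"force",P0.T@s["contact_force"])
```

```text
grasp in panel [-0.0012  0.0002  0.0403] force [ 4.3931 -0.8533 -0.4216]
```

Emit:
drive_tool(increments=[[[-1,-0.003,0,0.005,0],[-1,-0.003,0,0.005,0],[1,-0.003,0,0.005,0],[1,-0.003,0,0.005,0],[1,-0.003,0,0.005,0]]])

```text
time_s: 18.12
tcp_pos: [0.6003, 0.0262, 0.0843]
eef_rot: [-180.0, -0.1, 167.4]
contact_force: [0.1, 0.3, 0.1]
gripper_width: 0.0872
gripper_force: 0.0
```

Emit:
drive_tool(increments=[[[1,0,0,-0.2,0],[1,0,0,-0.5,0],[1,0,0,-0.9,0],[1,0,0,-0.9,0]]])

```text
time_s: 18.62
tcp_pos: [0.6029, 0.0266, 0.1968]
eef_rot: [179.8, 0.4, 167.4]
contact_force: [0.2, -0.5, -0.8]
gripper_width: 0.0877
gripper_force: 0.0
```

Run:
```python
from h import *
np.set_printoptions(precision=4,suppress=True)
p,R,s=pose();m=camera_model("wrist"); im=capture("wrist"); print(p,s["eef_rot"],s["gripper_width"])
cv2.imwrite("pics/w7.png",cv2.cvtColor(im,cv2.COLOR_RGB2BGR))
for n,lo,hi in(("orange",(7,130,90),(22,255,255)),("red",(0,150,60),(4,255,255)),("blue",(105,120,40),(130,255,255))):
    b,k=blobs(im,lo,hi,(195,100,370,260),30); print(n,b[:3])
_,w=blobs(im,(0,0,140),(180,60,255),(190,120,385,262))
for x in(205,265,300,355):
    ys=np.where(w[:,x])[0]; 
    if len(ys): print(x,ys.min(),onn(m,[[x,ys.min()]],C0,P0,.005)[0,:2])
ys=[180,200];
for y in ys:
    xs=np.where(w[y])[0]; print(y,xs.min(),xs.max(),onn(m,[[xs.min(),y],[xs.max()+1,y]],C0,P0,.005)[:,:2])
# tube from top + side
t=cv2.cvtColor(cv2.imread("pics/top0.png"),cv2.COLOR_BGR2RGB);mt=camera_model("top")
h=cv2.cvtColor(t,cv2.COLOR_RGB2HSV); print(h[262:272,160].tolist(),h[262:270,195].tolist())
print("tube approx",onz(mt,[[145.5,268.5],[203,264.5]],.045))
```

```text
[0.6029 0.0266 0.1968] [179.8239   0.3578 167.4216] 0.08773695237293654
orange [(1005, [280.0, 212.7], [259, 201, 43, 25]), (135, [342.4, 227.6], [336, 221, 14, 14]), (98, [219.3, 225.7], [212, 220, 14, 14])]
red [(479, [280.2, 245.0], [232, 243, 97, 5])]
blue [(915, [320.6, 206.7], [312, 175, 20, 61]), (906, [239.7, 207.0], [229, 175, 21, 61])]
205 187 [-0.0311 -0.0749]
265 188 [-0.0305 -0.0154]
300 188 [-0.0307  0.0193]
355 188 [-0.031   0.0739]Traceback (most recent call last):
  File "<stdin>", line 13, in <module>
    return umr_minimum(a, axis, None, out, keepdims, initial, where)
ValueError: zero-size array to reduction operation minimum which has no identity
```

The bracket is home: its low edge is at panel x = −31 mm (nominal −30), with brass heads visible at the slot ends (219,226) and (342,227). Next is the tube.

Run:
```python
from h import *
np.set_printoptions(precision=4,suppress=True)
mt=camera_model("top")
e=onz(mt,[[145.3,268.8],[202.2,263.8]],.046);d=e[0]-e[1];print(e,e.mean(0),np.linalg.norm(d),np.degrees(np.arctan2(-d[0],d[1])))
c=e.mean(0);yt=np.degrees(np.arctan2(-d[0],d[1]))
plan([([.57,.10,.2],-180+5),([.53,.17,.2],-150),([c[0],c[1],.19],yt-90)])
```

```text
[[0.4194 0.3324 0.046 ]
 [0.4319 0.1829 0.046 ]] [0.4256 0.2577 0.046 ] 0.14999289691640172 4.782754299324632
tool shift [0.39, 0.54, -0.046] roll -0.0489 rows 2
tool shift [0.281, 0.61, 0.0] roll -0.0694 rows 3
tool shift [0.388, 1.068, 0.083] roll -0.18 rows 7
```

Run:
```python
from h import *
plan([([.55,.11,.2],-157),([.49,.18,.2],-121),([.4256,.2577,.19],-85.2)])
```

```text
tool shift [0.571, 0.585, -0.047] roll -0.0989 rows 4
tool shift [0.232, 0.732, 0.0] roll -0.1 rows 4
tool shift [-0.279, 0.794, 0.083] roll -0.0994 rows 4
```

Emit:
drive_tool(increments=[[[1,0.14,0.146,-0.02,-0.025],[1,0.285,0.292,-0.03,-0.05],[1,0.43,0.44,-0.047,-0.075],[1,0.571,0.585,-0.047,-0.0989]]])

```text
time_s: 19.18
tcp_pos: [0.5481, 0.11, 0.1971]
eef_rot: [180.0, -0.1, -156.7]
contact_force: [-0.1, 0.3, -0.4]
gripper_width: 0.0878
gripper_force: 0.0
```

Emit:
drive_tool(increments=[[[1,0.06,0.18,0,-0.025],[1,0.12,0.36,0,-0.05],[1,0.18,0.55,0,-0.075],[1,0.232,0.732,0,-0.1]]])

```text
time_s: 19.68
tcp_pos: [0.488, 0.1797, 0.197]
eef_rot: [179.9, -0.1, -120.7]
contact_force: [0.2, 0.9, 0.1]
gripper_width: 0.0872
gripper_force: 0.0
```

Emit:
drive_tool(increments=[[[1,-0.07,0.2,0.02,-0.025],[1,-0.14,0.4,0.04,-0.05],[1,-0.21,0.6,0.08,-0.075],[1,-0.279,0.794,0.083,-0.0994],[1,-0.279,0.794,0.083,-0.0994]]])

```text
time_s: 20.3
tcp_pos: [0.4237, 0.2578, 0.1873]
eef_rot: [179.9, -0.1, -85.1]
contact_force: [0.1, 0.2, 0.0]
gripper_width: 0.0874
gripper_force: 0.0
```

Run:
```python
from h import *
np.set_printoptions(precision=4,suppress=True)
p,R,s=pose();m=camera_model("wrist"); im=capture("wrist"); print(p,s["eef_rot"])
cv2.imwrite("pics/w8.png",cv2.cvtColor(im,cv2.COLOR_RGB2BGR));np.savez("w8.npz",**m)
plan([([.4256,.2577,.044],-85.2)])
```

```text
[0.4237 0.2578 0.1873] [179.9111  -0.0684 -85.0783]
tool shift [-0.003, -0.014, 1.195] roll -0.0001 rows 3
```

View pics/w8.png

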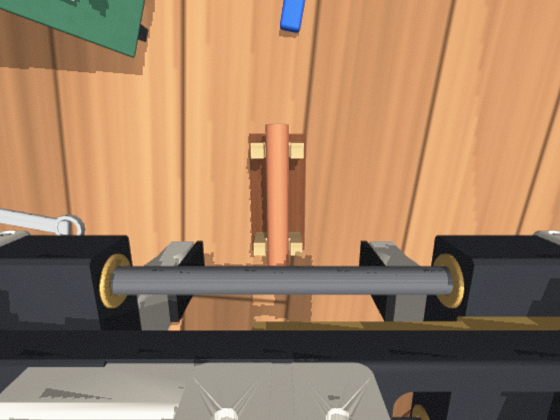

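The tube lies straight between the fingers along column 277, its far end at row 124 and the rest's blocks at rows 150 and 245. I'll check its centre numerically.

Run:
```python
from h import *
np.set_printoptions(precision=4,suppress=True)
m=dict(np.load("w8.npz")); im=cv2.cvtColor(cv2.imread("pics/w8.png"),cv2.COLOR_BGR2RGB)
h=cv2.cvtColor(im,cv2.COLOR_RGB2HSV)
for y in(135,170,220):
    g=np.abs(np.diff(im[y,255:300].astype(int),axis=0)).sum(1); i=np.argsort(g)[::-1][:5]+256; print(y,sorted(i.tolist()))
A=onz(m,[[277.5,124],[277,190],[276.8,250]],.043);print(A, "ctr",A[0]+.075*(A[2]-A[0])/np.linalg.norm(A[2]-A[0]))
```

```text
135 [267, 268, 286, 288, 289]
170 [266, 267, 268, 287, 289]
220 [267, 268, 269, 287, 288]
[[0.4343 0.1835 0.043 ]
 [0.4296 0.2457 0.043 ]
 [0.4245 0.3088 0.043 ]] ctr [0.4285 0.2583 0.043 ]
```

Emit:
drive_tool(increments=[[[0,0,-0.036,0.3,0],[0,0,-0.036,0.6,0],[0,0,-0.036,0.8,0],[-0.1,0,-0.036,0.8,0],[-0.1,0,-0.036,0.8,0]]])

```text
time_s: 20.98
tcp_pos: [0.4298, 0.2577, 0.093]
eef_rot: [-180.0, 0.0, -85.3]
contact_force: [-0.2, 0.1, 0.1]
gripper_width: 0.0435
gripper_force: 0.0
```

Emit:
drive_tool(increments=[[[-0.1,0,0,0.2,0],[-0.1,0,0,0.394,0],[-1,0,0,0.394,0],[-1,0,0,0.394,0],[-1,0,0,0.394,0]]], squeeze=20)

```text
time_s: 21.6
tcp_pos: [0.4297, 0.2584, 0.0465]
eef_rot: [-179.9, 0.1, -85.2]
contact_force: [-0.8, 0.4, 4.1]
gripper_width: 0.0214
gripper_force: 20.0
```

Emit:
drive_tool(increments=[[[-1,0,0,0,0],[-1,0,0,0,0],[-1,0,0,0,0]]])

```text
time_s: 21.98
tcp_pos: [0.4297, 0.2584, 0.0464]
eef_rot: [-179.9, 0.1, -85.2]
contact_force: [-1.8, -0.0, 8.2]
gripper_width: 0.0213
gripper_force: 20.0
```

Emit:
drive_tool(increments=[[[-1,0,0,-0.2,0],[-1,0,0,-0.6,0],[-1,0,0,-1,0],[-1,0,0,-1,0]]])

```text
time_s: 22.48
tcp_pos: [0.4309, 0.2595, 0.1694]
eef_rot: [-179.7, 0.3, -85.2]
contact_force: [-0.7, 1.0, -1.5]
gripper_width: 0.0214
gripper_force: 20.0
```

Run:
```python
from h import *
np.set_printoptions(precision=4,suppress=True)
im=capture("side");mt,ms=camera_model("top"),camera_model("side");T=capture("top")
cv2.imwrite("pics/s9.png",cv2.cvtColor(im,cv2.COLOR_RGB2BGR))
# seat target: tube axis at bracket n=.057, x=-.001(-ish); tcp 5.4 mm above axis
seat=C0+P0@np.array([-.001,0,.057])+[0,0,.0054]
app=C0+P0@np.array([-.001,0,.057+.030])+[0,0,.0054]
hi=app+[0,0,.06]; print("seat",seat,"app",app)
plan([([.50,.17,.185],-92),([.55,.10,.19],-98),(hi,-102.7),(app,-102.7),(seat,-102.7)])
```

```text
seat [0.5939 0.0278 0.1143] app [0.5801 0.0309 0.1407]
tool shift [0.777, -0.529, -0.163] roll 0.0188 rows 2
tool shift [0.568, -0.437, -0.042] roll 0.0167 rows 2
tool shift [0.535, -0.329, -0.09] roll 0.0131 rows 2
tool shift [0.0, -0.0, 0.5] roll -0.0 rows 1
tool shift [0.0, -0.117, 0.221] roll -0.0 rows 1
```

Emit:
drive_tool(increments=[[[-1,0.25,-0.17,-0.06,0.006],[-1,0.52,-0.35,-0.12,0.012],[-1,0.777,-0.529,-0.163,0.0188]]])

```text
time_s: 22.95
tcp_pos: [0.5, 0.1688, 0.1833]
eef_rot: [179.9, -0.1, -92.1]
contact_force: [0.9, -0.0, -1.0]
gripper_width: 0.0215
gripper_force: 20.0
```

Emit:
drive_tool(increments=[[[-1,0.28,-0.22,-0.02,0.008],[-1,0.568,-0.437,-0.042,0.0167]]])

```text
time_s: 23.2
tcp_pos: [0.5501, 0.0987, 0.1879]
eef_rot: [179.9, -0.1, -98.1]
contact_force: [1.0, 1.5, -1.8]
gripper_width: 0.0211
gripper_force: 20.0
```

Emit:
drive_tool(increments=[[[-1,0.28,-0.17,-0.045,0.006],[-1,0.535,-0.329,-0.09,0.0131],[-1,0.535,-0.329,-0.09,0.0131]]])

```text
time_s: 23.58
tcp_pos: [0.5803, 0.0289, 0.1986]
eef_rot: [179.9, -0.1, -102.9]
contact_force: [-0.8, -0.3, -1.7]
gripper_width: 0.0213
gripper_force: 20.0
```

Run:
```python
from h import *
np.set_printoptions(precision=4,suppress=True)
p,R,s=pose();m=camera_model("wrist"); im=capture("wrist"); print(p,s["eef_rot"])
seat=C0+P0@np.array([-.001,0,.057])+[0,0,.0054]
app=C0+P0@np.array([-.001,0,.057+.030])+[0,0,.0054]
cv2.imwrite("pics/w10.png",cv2.cvtColor(im,cv2.COLOR_RGB2BGR))
b,k=blobs(im,(4,120,60),(14,255,255),(200,100,360,300),100);print(b[:4])
plan([(app,-102.7),(seat,-102.7)])
```

```text
[0.5803 0.0289 0.1986] [ 179.8524   -0.0951 -102.9246]
[(4679, [276.0, 195.0], [236, 120, 68, 146]), (597, [320.0, 191.6], [310, 131, 24, 110]), (194, [281.4, 297.2], [259, 295, 45, 5])]
tool shift [-0.01, -0.002, 0.482] roll -0.0004 rows 1
tool shift [0.0, -0.117, 0.221] roll -0.0 rows 1
```

Emit:
drive_tool(increments=[[[-1,-0.01,-0.002,0.24,0],[-1,-0.01,-0.002,0.482,0],[-1,-0.01,-0.002,0.482,0],[-1,-0.01,-0.002,0.482,0]]])

```text
time_s: 24.12
tcp_pos: [0.5811, 0.0328, 0.1432]
eef_rot: [-180.0, -0.0, -102.7]
contact_force: [1.2, -0.1, -1.5]
gripper_width: 0.0217
gripper_force: 20.0
```

Emit:
drive_tool(increments=[[[-1,0,-0.043,0.08,0],[-1,0,-0.086,0.162,0],[-1,0,-0.086,0.162,0]]])

```text
time_s: 24.5
tcp_pos: [0.5908, 0.0296, 0.1221]
eef_rot: [179.9, -0.0, -102.7]
contact_force: [-0.1, -0.7, -0.9]
gripper_width: 0.0215
gripper_force: 20.0
```

Emit:
drive_tool(increments=[[[-1,0,-0.016,0.03,0],[-1,0,-0.016,0.03,0]]])

```text
time_s: 24.75
tcp_pos: [0.5928, 0.0294, 0.1194]
eef_rot: [180.0, -0.0, -102.7]
contact_force: [-0.1, -0.7, -2.3]
gripper_width: 0.0217
gripper_force: 20.0
```

Run:
```python
from h import *
np.set_printoptions(precision=4,suppress=True)
p,R,s=pose(); print("axis in panel",P0.T@(p-[0,0,.0054]-C0),"force",P0.T@s["contact_force"],s["gripper_width"])
```

```text
axis in panel [0.0002 0.0014 0.0622] force [-1.0577 -0.6996 -2.0703] 0.021671485141474933
```

Emit:
drive_tool(increments=[[[-1,0,-0.008,0.033,0],[-1,0,-0.008,0.033,0]]])

```text
time_s: 25.0
tcp_pos: [0.5929, 0.0295, 0.1168]
eef_rot: [180.0, -0.0, -102.7]
contact_force: [-7.4, 2.2, 10.0]
gripper_width: 0.0213
gripper_force: 20.0
```

Emit:
drive_tool(increments=[[[-1,0,-0.004,0.009,0],[-1,0,-0.004,0.009,0]]])

```text
time_s: 25.25
tcp_pos: [0.5929, 0.0295, 0.1166]
eef_rot: [179.9, 0.0, -102.7]
contact_force: [-12.8, 5.0, 18.1]
gripper_width: 0.0214
gripper_force: 20.0
```

Emit:
drive_tool(increments=[[[-1,0,-0.003,0.006,0],[-1,0,-0.003,0.006,0]]])

```text
time_s: 25.5
tcp_pos: [0.5928, 0.0296, 0.116]
eef_rot: [179.9, -0.0, -102.7]
contact_force: [-15.4, 6.4, 22.0]
gripper_width: 0.0213
gripper_force: 20.0
```

Run:
```python
from h import *
np.set_printoptions(precision=4,suppress=True)
p,R,s=pose(); print("axis in panel",P0.T@(p-[0,0,.0054]-C0),"force",P0.T@s["contact_force"],s["gripper_width"])
```

```text
axis in panel [-0.0015  0.0015  0.0593] force [-4.237   2.8019 27.1374] 0.021310654578616865
```

Contact force runs along the panel normal at the expected seated depth. The panel lies about 3 mm higher than my estimate, consistent with the first touch. I'll ease the preload, release and rise.

Emit:
drive_tool(increments=[[[-1,0,0.005,-0.009,0],[-1,0,0.005,-0.009,0]]])

```text
time_s: 25.75
tcp_pos: [0.5926, 0.0296, 0.1162]
eef_rot: [179.9, 0.0, -102.7]
contact_force: [-10.2, 4.2, 13.4]
gripper_width: 0.0215
gripper_force: 20.0
```

Emit:
drive_tool(increments=[[[-0.4,0,0,0,0],[-0.3,0,0,0,0],[-0.2,0,0,0,0],[-0.1,0,0,0,0],[0,0,0,0,0]]])

```text
time_s: 26.38
tcp_pos: [0.5941, 0.0292, 0.1148]
eef_rot: [180.0, -0.0, -102.7]
contact_force: [0.0, -0.3, -1.0]
gripper_width: 0.0425
gripper_force: 0.0
```

Emit:
drive_tool(increments=[[[0.2,0,0,-0.1,0],[0.5,0,0,-0.4,0],[1,0,0,-0.8,0],[1,0,0,-0.95,0],[1,0,0,-0.95,0]]])

```text
time_s: 27.0
tcp_pos: [0.595, 0.0295, 0.2316]
eef_rot: [-179.8, 0.1, -102.7]
contact_force: [-0.2, 0.1, 0.1]
gripper_width: 0.0851
gripper_force: 0.0
```

Run:
```python
from h import *
np.set_printoptions(precision=4,suppress=True)
m=camera_model("wrist"); im=capture("wrist"); p,R,s=pose();print(p,s["time_s"])
cv2.imwrite("pics/w11.png",cv2.cvtColor(im,cv2.COLOR_RGB2BGR))
S=capture("side")
a=cv2.resize(im[60:300,150:420],(400,356)); b=cv2.resize(S[150:300,170:340],(400,356))
cv2.imwrite("pics/end.png",cv2.cvtColor(cv2.hconcat([a,b]),cv2.COLOR_RGB2BGR))
```

```text
[0.5942 0.0294 0.2299] 27.05
```

View pics/end.png

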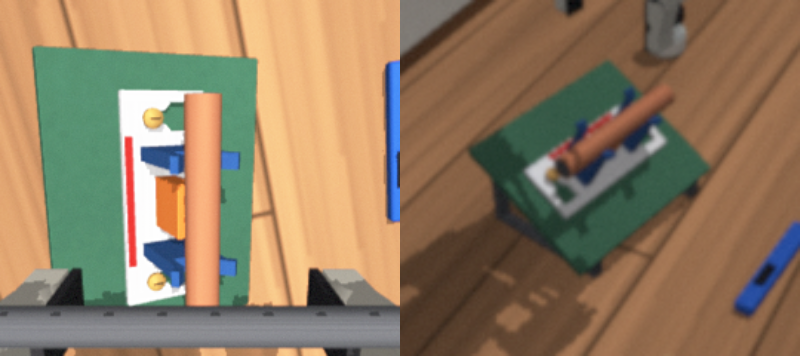

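The end view shows the tube in both forks and the brass heads at the slot ends. I'll do a numeric check before handing in.

Run:
```python
from h import *
np.set_printoptions(precision=4,suppress=True)
m=camera_model("wrist"); C=C0+[0,0,.003]
sx,sy=270/400,240/356
f=lambda x,y:[150+x*sx,60+y*sy]
a=onn(m,[f(186,130),f(221,130),f(187,230),f(220,230)],C,P0,.057)[:,:2];print("tube edges",a,"axis x",a[:2].mean(0)[0],a[2:].mean(0)[0])
print("far end",onn(m,[f(203,94)],C,P0,.057),"heads",onn(m,[f(153,118),f(157,282)],C,P0,.014)[:,:2])
print("plate corner upslope/far",onn(m,[f(120,90),f(127,304)],C,P0,.005)[:,:2])
```

```text
tube edges [[ 0.0054 -0.0533]
 [-0.0181 -0.0527]
 [ 0.0047  0.0063]
 [-0.0187  0.0094]] axis x -0.006350134052970503 -0.0069918998860725445
far end [[-0.0056 -0.0732  0.057 ]] heads [[ 0.0075 -0.0586]
 [ 0.0069  0.0557]]
plate corner upslope/far [[ 0.0261 -0.0759]
 [ 0.0269  0.0723]]
```

Run:
```python
from h import *
np.set_printoptions(precision=4,suppress=True)
S=capture("side");T=capture("top")
C=C0+[0,0,.003]
def axis(n,im,roi,lo=(3,110,60),hi=(10,255,255)):
    b,k=blobs(im,lo,hi,roi,20); x,y,w,h=b[0][2]; l=cv2.connectedComponents(k)[1]
    i=l[k>0]; lab=np.bincount(i).argmax(); pts=np.argwhere(l==lab)[:,::-1]
    rc=cv2.minAreaRect(pts.astype(np.float32)); v=cv2.fitLine(pts.astype(np.float32),2,0,.01,.01).ravel()
    print(n,b[0][0],rc); c=np.array(rc[0]); e=v[:2]*max(rc[1])*.4
    m=camera_model(n); o,d=rays(m,[c-e,c+e]); return o,np.cross(d[0],d[1])
m=camera_model("wrist"); sx,sy=270/400,240/356
o3,d3=rays(m,[[150+203.5*sx,60+130*sy],[150+203.5*sx,60+230*sy]])
Lw=(o3,np.cross(d3[0],d3[1]))
Ls=axis("side",S,(225,175,300,230)); Lt=axis("top",T,(225,165,310,225))
y=P0[:,1]
for nm,(A,B) in dict(ws=(Lw,Ls),ts=(Lt,Ls),wt=(Lw,Lt)).items():
    M=np.array([A[1]/np.linalg.norm(A[1]),B[1]/np.linalg.norm(B[1]),y]); X=np.linalg.solve(M,[M[0]@A[0],M[1]@B[0],y@C]); print(nm,X,"panel",P0.T@(X-C))
```

```text
side 497 ((262.4999694824219, 203.99996948242188), (11.648704528808594, 55.19267272949219), 56.3099365234375)
top 137 ((278.2308044433594, 204.34617614746094), (19.807729721069336, 7.648529052734375), 11.309932708740234)
ws [0.5887 0.029  0.1122] panel [-0.0055 -0.      0.0598]
ts [0.5889 0.0289 0.112 ] panel [-0.0055 -0.      0.0595]
wt [0.5887 0.029  0.1131] panel [-0.0051 -0.      0.0606]
```

Camera estimates (about 2–3 mm) leave the seated depth a little open, though the arm's kinematics agree with it. I'll regrip the tube where it settled and press it gently along the normal again to confirm.

Emit:
drive_tool(increments=[[[0.2,0,0.035,0.3,0],[0,0,0.035,0.6,0],[0,0,0.035,0.75,0],[0,0,0.035,0.75,0],[0,0,0.035,0.75,0]]], squeeze=8)

```text
time_s: 27.82
tcp_pos: [0.5903, 0.0302, 0.1393]
eef_rot: [-180.0, -0.0, -102.7]
contact_force: [-0.9, -0.4, 0.9]
gripper_width: 0.0457
gripper_force: 0.0
```

Emit:
drive_tool(increments=[[[0,0,0,0.1,0],[0,0,0,0.195,0],[-1,0,0,0.195,0],[-1,0,0,0.195,0],[-1,0,0,0.195,0]]])

```text
time_s: 28.45
tcp_pos: [0.5903, 0.0302, 0.1159]
eef_rot: [-180.0, 0.0, -102.7]
contact_force: [0.4, 0.6, -0.6]
gripper_width: 0.0218
gripper_force: 8.0
```

Emit:
drive_tool(increments=[[[-1,0,0,0,0],[-1,0,0,0,0]]])

```text
time_s: 28.7
tcp_pos: [0.5902, 0.0302, 0.1158]
eef_rot: [-180.0, 0.0, -102.7]
contact_force: [0.8, -0.5, 0.7]
gripper_width: 0.0218
gripper_force: 8.0
```

Emit:
drive_tool(increments=[[[-1,0,-0.004,0.007,0],[-1,0,-0.004,0.007,0]]])

```text
time_s: 28.95
tcp_pos: [0.5909, 0.0301, 0.1157]
eef_rot: [-179.9, 0.0, -102.7]
contact_force: [-0.6, 0.6, 6.7]
gripper_width: 0.0217
gripper_force: 8.0
```

Run:
```python
from h import *
np.set_printoptions(precision=4,suppress=True)
p,R,s=pose(); C=C0+[0,0,.003]; print("tcp in panel",P0.T@(p-C),"force",P0.T@s["contact_force"],s["gripper_width"])
```

```text
tcp in panel [-0.0022  0.0016  0.062 ] force [2.5117 0.4454 6.197 ] 0.021658056659692927
```

It is firmly supported on the groove floor with no side load. Releasing and retreating.

Emit:
drive_tool(increments=[[[-1,0,0.004,-0.006,0],[-0.4,0,0.004,-0.006,0],[-0.2,0,0.004,-0.006,0],[0,0,0.004,-0.006,0],[0,0,0.004,-0.006,0]]])

```text
time_s: 29.58
tcp_pos: [0.5898, 0.0301, 0.1153]
eef_rot: [180.0, -0.0, -102.7]
contact_force: [0.5, 0.3, 0.2]
gripper_width: 0.0429
gripper_force: 0.0
```

Emit:
drive_tool(increments=[[[0.2,0,0,-0.1,0],[0.5,0,0,-0.4,0],[1,0,0,-0.8,0],[1,0,0,-0.95,0],[1,0,0,-0.95,0]]])

```text
time_s: 30.2
tcp_pos: [0.5908, 0.0304, 0.232]
eef_rot: [-179.8, 0.1, -102.7]
contact_force: [0.3, 0.8, 0.2]
gripper_width: 0.0855
gripper_force: 0.0
```

Emit:
drive_tool(increments=[[[1,0,0,0,0],[1,0,0,0,0],[1,0,0,0,0],[1,0,0,0,0]]])

```text
time_s: 30.7
tcp_pos: [0.5898, 0.0301, 0.2289]
eef_rot: [180.0, -0.0, -102.7]
contact_force: [-0.6, 0.1, 0.2]
gripper_width: 0.0875
gripper_force: 0.0
```

Run:
```python
from h import *
im=capture("wrist");m=camera_model("wrist");C=C0+[0,0,.003];P=P0
b,_=blobs(im,(12,110,90),(28,255,255),(200,100,320,300),40)
print([ (x[0],x[1],onn(m,[x[1]],C,P,.014)[0,:2].round(4)) for x in b[:4]])
b,_=blobs(im,(3,110,60),(11,255,255),(260,100,330,300),300);print(b[:2])
from plant import job; print(job.close_job())
```

```text
[(1307, [280.4, 193.3], array([-0.0266, -0.0026])), (621, [259.4, 201.1], array([-0.0022,  0.0033])), (620, [317.3, 202.7], array([-0.0746,  0.013 ])), (562, [261.3, 297.1], array([-0.0027,  0.1145]))]
[(2077, [279.6, 193.6], [260, 124, 33, 143])]
the job is handed in; nothing more can be done
None
```

The job is handed in at about 31 s: by my measurements the bracket is home on both screws and the tube rests on the floor of both forks. The gripper is open and clear, and the jar, wrench and knife were not touched; the judge's result was not shown to me.

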